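# Shut and lock the shoe-closet deodorizer canister

### The job

First press the white lid of the aluminium deodorizer canister fully shut, then turn the black lock collar by its yellow lever, clockwise seen from above, until the lever stands right over the green mark, and let go. The lever does not stop by itself at the mark: do not leave it short of the mark or past it. Leave the other things on the shelf where they are.

Things in the scene. Friction and masses are not known exactly. Their poses are not given: they have to be found in the camera images.
- canister: Fixed deodorizer canister: aluminium can 100 mm across, rim 92 mm high, on a white 130 mm square plate screwed to the shelf. Origin: on the can's axis at shelf height; z up; x points from the can's axis to the lid hinge, so -x is the canister's front.
- green_mark (a point): Locked mark: fixed flat green tongue, 16 mm wide, sticking out of the can's front along the canister's -x, 58 to 64 mm above the shelf, out to 115 mm from the can's axis. Point: on its top face, 105 mm from the axis. A like red tongue (unlocked) stands 1.3 rad counter-clockwise from it, seen from above.
- lid (a joint): White round lid, 90 mm across, 7 mm thick, with a 26 mm wide tongue at its free end, 112 mm from the hinge line. Hinge line: parallel to the canister's y, 56 mm from the can's axis on the +x side, 96 mm high. 0 rad = shut (its top level, 100 mm above the shelf); grows as the free end rises, to 1.2. Friction holds it at any angle; a few newtons down on its upper face shut it.
- lid_top (a point): Point on the lid's upper face at the centre of the disc, 56 mm from the hinge line. Its x axis lies in the lid's face and points to the hinge, its z axis out of the upper face.
- collar (a joint): Black lock collar 114 mm across around the can's neck, 70 to 90 mm high, turning about the can's vertical axis. 0 = lever over the red mark; grows clockwise seen from above; 1.3 rad = lever right over the green mark (locked); it goes on to a stop at 2.0. It stays where it is left (about 2 N at the lever moves it).
- lever (a point): Centre of the collar's yellow lever, an upright radial fin 14 mm thick, 56 to 96 mm from the can's axis, 72 to 118 mm above the shelf. Point: 80 mm from the axis, half-way up (95 mm). Its x axis points radially outward along the fin, z up. A small hook on its inner end (in to 45 mm from the axis, 103 to 111 mm high) passes over the lid's tongue when locked.
- bucket: Bystander: red plastic bucket, 90 mm across, 90 mm high; origin under its centre.
- tree_a: Bystander: wooden shoe tree, 200 x 66 x 55 mm, lying along its x; origin under its middle.
- tree_b: Bystander: the second wooden shoe tree, same sizes.
- brush: Bystander: shoe brush with walnut back and black nylon bristles, 180 x 52 x 48 mm, lying along its x; origin under its middle.
- tin: Bystander: closed round steel polish tin, 84 mm across, 30 mm high; origin under its centre.
- horn: Bystander: blue plastic shoe horn, 186 x 41 x 11 mm, lying along its x; origin under its middle.

How it is judged:
By the outcome, as a careful person would: the job done as asked, in the order asked, and still so for the second after the job is handed in, with the robot touching nothing.
It also fails if it takes over 48 s, if anything falls off the work surface, if the arm or the gripper's body presses on something with over 40 N, if the wrist force passes 120 N, or if a joint passes its speed limit or range.

### The arm

A 6-joint arm with a two-finger parallel gripper is mounted at the origin on the work surface. World frame = base frame: x ahead of the robot, y to its left, z up, the work surface at z = 0. Lengths are in mm, angles in rad, forces in N, time in s.
With the tool pointing down it reaches from about 350 to 975 mm from the base axis. Payload 7.1 kg.
Tool frame: the origin (TCP) lies on the centre line of the jaws, within the pads' length; the fingertips stand 8 mm ahead of it and the grasp point (between the pads) lies 11 mm behind it; z points along the fingers, x is the direction in which the jaws open and shut, and the axes are right-handed (so a half turn about z gives the same grasp; the last joint's range is limited). The gripper opens to 88 mm and grips with 3 to 60 N. Pads are 20 mm wide; open, the fingers measure 115 mm over their backs; the gripper's body (75 mm by 178 mm) begins 61 mm behind the grasp point.
Start: joints at [1.121, 0.423, 1.63, -0, 1.089, -0.019], TCP at [260.966, 567.892, 198.175] pointing down, gripper open.
Joint ranges: [-3, 3], [-0.9, 2.11], [0.09, 2.58], [-1.31, 4.45], [0.11, 2.69], [-2.54, 2.54]. Speed limits (rad/s): [2.39, 2.39, 3.01, 3.14, 3.14, 3.14].

### API

Orientations are given as a rotation vector (axis times angle).
In Python, from workcell import ctrl gives the robot as it stands.
- The arm moves only by the shell command python3 -m handwheel 'ROWS'. ROWS is JSON, a list of rows, each a list of 3 entries, a list of its own where there are three numbers: the turn, a rotation vector about the tool's x, y, z in rad, then the shift along the tool's x, y, z in mm, then the opening, from 0 (shut) to 1 (fully open). In form: [[[ax, ay, az], [tx, ty, tz], jaw], ...]. A call has exactly 10 rows; each row shifts and turns the pose as measured when the row begins, along the tool's axes as they then stand; what a row does not reach is not made up. A row lasts 1/12 s, in which the tool goes at most 41.7 mm and 7.16 degrees, less where a joint would pass 70% of its speed; a pose out of reach is approached as far as the arm can. A call with a gripper value outside its range is refused whole. The fingers move at their own pace and stop on an object; the grip force is fixed at half the most. Time passes only in rows, so rows that do not move let the fingers close, or fill a call up. It gives the time, the measured TCP pose, the force and the opening at its end, in the units of the state.
- ctrl.get_obs(): the state, without advancing time (a new reading comes with each control period).
- ctrl.get_image(name): name is "side" or "top" or "wrist"; returns a dict with "pixels" (480x640x3 uint8, red, green, blue), "camera_matrix" (3x3 intrinsics, pixels), "rvec" (rotation vector, rad) and "tvec" (3), from world to camera coordinates, as OpenCV has them. Camera axes: x right, y down, z forward; pixel columns grow to the right and rows downward; lengths in mm; the calibration is good to about 2 mm. The wrist camera is an equidistant fisheye: a pixel r from the principal point sees the ray r / f radians off the axis. A picture is of the moment at which its call begins. There is no depth.
- ctrl.close_job(): hands the job in, once; it reports no verdict.
Trained networks look in a picture, given as the dict that the camera call returned (one of the last four; its "shot" number tells which), for a name from the list of things; names that differ only in an ending like _2 or _b are one class to them, and where a whole thing is asked for, a point or a joint stands for the part that bears it (a point fixed in the world has none). Each returns a list of dicts, best first, with "score" (0 to 1); they miss things now and then, are a little off and sometimes report something else, mostly with a low value. They report only what shows in the picture. A call takes as long as a camera call.
- ctrl.look_for(picture, query): "position" ([x, y, z] in mm, in the coordinates of the camera as it stood for that picture, good to about 4 mm: the middle of the surface that is visible of it).
- ctrl.spot_point(picture, query): "position" ([x, y, z] in mm, in the coordinates of the camera as it stood for that picture, good to about 4 mm: a listed point, or the origin of a listed thing).
The state is a dict: "t": time; "qpos": joint angles; "qvel": joint speeds; "joint_torque": joint torques, N m; "ee_pos": TCP position; "orientation": TCP orientation; "ft_force": force on the tool from outside, world axes, zero at the start; "moment": the same for the moment, N m; "width": finger opening in mm.
Only numpy, scipy, OpenCV 4.12 (cv2) and the standard library are available. Lean on these libraries where they do the work, as an engineer would, in place of code of your own. Each camera call takes 0.05 s, during which the arm holds its last target.

## Working session

There is one attempt and no reset: what is moved stays moved. The work goes in short steps, Python scripts to look and compute and a shell command to move; the robot and the scene stay as the last step left them, time stands still between calls to the robot, and variables do not carry over. Pictures are saved under pics/ and viewed, and the job is handed in when it is done.

```bash
mkdir -p pics; cat > h.py <<'E'
import numpy as np, cv2
from scipy.spatial.transform import Rotation as R
from workcell import ctrl
def w(pic,p):
    Rm=cv2.Rodrigues(np.array(pic["rvec"],float))[0]
    return Rm.T@(np.array(p,float)-np.array(pic["tvec"],float).ravel())
def save(pic,n): cv2.imwrite(f"pics/{n}.png",pic["pixels"][:,:,::-1])
def proj(pic,P):
    return cv2.projectPoints(np.array(P,float).reshape(-1,3),np.array(pic["rvec"],float),np.array(pic["tvec"],float),np.array(pic["camera_matrix"],float),None)[0].reshape(-1,2)
E
python3 - <<'E'
from h import *
o=ctrl.get_obs();print({k:np.round(v,3) for k,v in o.items()})
for c in["top","side","wrist"]:
    p=ctrl.get_image(c);save(p,c+"0")
    print(c)
    for q in["canister","green_mark","lid_top","lever"]:
        for d in ctrl.spot_point(p,q)[:2]: print(q,round(d["score"],2),w(p,d["position"]).round(0))
E
```

```text
{'t': np.float64(0.0), 'qpos': array([ 1.121,  0.424,  1.631, -0.   ,  1.089, -0.019]), 'qvel': array([ 0.001,  0.001, -0.002, -0.001, -0.   , -0.   ]), 'joint_torque': array([-1.0000e-03, -5.4463e+01, -2.7367e+01,  6.4000e-02,  2.3000e-02,
       -0.0000e+00]), 'ee_pos': array([260.706, 567.361, 197.389]), 'orientation': array([ 2.644e+00,  1.695e+00, -2.000e-03]), 'ft_force': array([ 0.351, -0.229,  0.634]), 'moment': array([-0.017, -0.023,  0.011]), 'width': np.float64(87.647)}
top
canister 0.96 [578. -24.  -1.]
green_mark 0.93 [478. -32.  65.]
lid_top 0.82 [595. -24. 132.]
lever 0.95 [ 561. -103.   95.]
side
canister 0.85 [584. -24.  -2.]
green_mark 0.85 [476. -38.  68.]
lid_top 0.66 [596. -22. 134.]
lever 0.84 [ 558. -105.   94.]
wrist
```

View pics/top0.png

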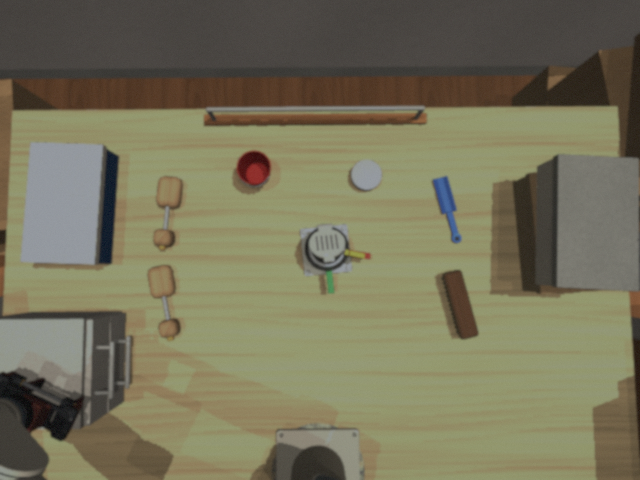

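View pics/side0.png

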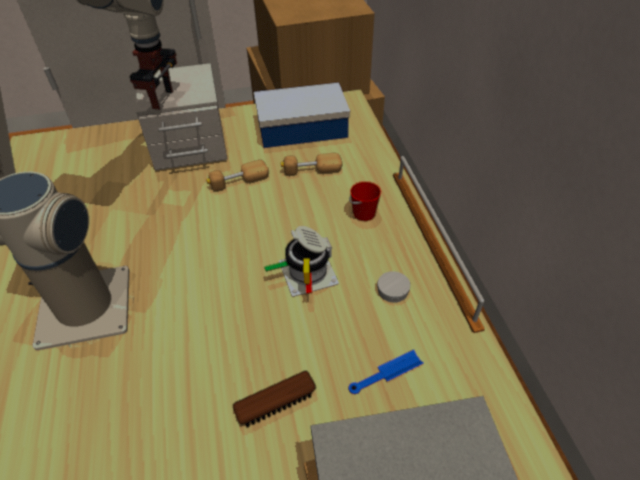

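The top and side views agree on the canister: axis near (580,-24), lid about 0.6 rad open, lever at the red mark on the -y side, green tongue toward the robot. Next I move to a viewing pose above it.

```bash
cat >> h.py <<'E'
from scipy.linalg import logm,expm
def cur():
    o=ctrl.get_obs();T=np.eye(4);T[:3,:3]=R.from_rotvec(o["orientation"]).as_matrix();T[:3,3]=o["ee_pos"];return T,o
def down(x,y,z,yaw):
    c,s=np.cos(yaw),np.sin(yaw);T=np.eye(4)
    T[:3,:3]=np.array([[c,s,0],[s,-c,0],[0,0,-1]]);T[:3,3]=[x,y,z];return T
def plan(G,N,A=None):
    if A is None:A,_=cur()
    D=np.linalg.inv(A)@G
    S=expm(np.real(logm(D))/N)
    rv=R.from_matrix(S[:3,:3]).as_rotvec();print("N",N,"turn",rv.round(4),"shift",S[:3,3].round(2),"|t|",np.linalg.norm(S[:3,3]).round(1),"deg",np.degrees(np.linalg.norm(rv)).round(2))
    T=A.copy();path=[]
    for i in range(N):
        T=T@S;path.append(T[:3,3].round(0))
    return path
def st():
    T,o=cur();print("t",o["t"].round(2),"pos",o["ee_pos"].round(1),"yaw",np.degrees(np.arctan2(T[1,0],T[0,0])).round(2),"z",T[:3,2].round(3),"F",o["ft_force"].round(1),"w",round(float(o["width"]),1),"q6",o["qpos"][5].round(2))
E
python3 - <<'E'
from h import *
p=plan(down(500,-30,300,np.radians(-14)),20);print(p[::4])
E
```

```text
N 20 turn [-0.     -0.      0.0692] shift [-3.56 34.73 -5.09] |t| 35.3 deg 3.97
[array([291., 550., 203.]), array([397., 460., 224.]), array([474., 344., 244.]), array([517., 211., 264.]), array([522.,  72., 285.])]
```

```bash
python3 -m handwheel '[[[0,0,0.07],[-3.6,34.7,-10],1],[[0,0,0.07],[-3.6,34.7,-10],1],[[0,0,0.07],[-3.6,34.7,-10],1],[[0,0,0.07],[-3.6,34.7,-10],1],[[0,0,0.07],[-3.6,34.7,-5],1],[[0,0,0.07],[-3.6,34.7,-5],1],[[0,0,0.07],[-3.6,34.7,-5],1],[[0,0,0.07],[-3.6,34.7,-5],1],[[0,0,0.07],[-3.6,34.7,-5],1],[[0,0,0.07],[-3.6,34.7,-5],1]]'
python3 - <<'E'
from h import *
st()
p=plan(down(500,-30,300,np.radians(-14)),10);print(p[::4])
E
```

```text
t: 1.58
ee_pos: [490.5, 304.8, 270.1]
orientation: [-3.072, -0.654, -0.002]
ft_force: [0.5, 0.5, -0.1]
width: 88.2Traceback (most recent call last):
  File "<stdin>", line 2, in <module>
  File "h.py", line 26, in st
    T,o=cur();print("t",o["t"].round(2),"pos",o["ee_pos"].round(1),"yaw",np.degrees(np.arctan2(T[1,0],T[0,0])).round(2),"z",T[:3,2].round(3),"F",o["ft_force"].round(1),"w",round(float(o["width"]),1),"q6",o["qpos"][5].round(2))
                        ^^^^^^^^^^^^
AttributeError: 'float' object has no attribute 'round'
```

```bash
sed -i 's/o\["t"\].round(2)/round(o["t"],2)/' h.py
python3 - <<'E'
from h import *
st()
p=plan(down(500,-30,300,np.radians(-14)),10);print(p[::4])
E
```

```text
t 1.58 pos [490.5 304.8 270.1] yaw 24.05 z [ 0.001  0.001 -1.   ] F [ 0.5  0.5 -0.1] w 88.2 q6 0.12
N 10 turn [-0.0001 -0.0001  0.0664] shift [-3.15 33.96 -3.01] |t| 34.2 deg 3.81
[array([501., 272., 273.]), array([523., 138., 285.]), array([509.,   3., 297.])]
```

```bash
python3 -m handwheel '[[[0,0,0.067],[-3.2,34.3,-3],1],[[0,0,0.067],[-3.2,34.3,-3],1],[[0,0,0.067],[-3.2,34.3,-3],1],[[0,0,0.067],[-3.2,34.3,-3],1],[[0,0,0.067],[-3.2,34.3,-3],1],[[0,0,0.067],[-3.2,34.3,-3],1],[[0,0,0.067],[-3.2,34.3,-3],1],[[0,0,0.067],[-3.2,34.3,-3],0],[[0,0,0.067],[-3.2,34.3,-3],0],[[0,0,0.067],[-3.2,34.3,-3],0]]'
python3 - <<'E'
from h import *
st()
p=ctrl.get_image("wrist");save(p,"wrist1");print(p["camera_matrix"],p["rvec"],p["tvec"], w(p,[0,0,0]))
for q in["canister","green_mark","lid_top","lever"]:
    for d in ctrl.spot_point(p,q)[:2]: print(q,round(d["score"],2),w(p,d["position"]).round(0))
E
```

```text
t: 2.42
ee_pos: [496.8, -49.7, 302.7]
orientation: [-3.106, 0.447, -0.012]
ft_force: [0.2, 0.8, -0.5]
width: 71.0
t 2.42 pos [496.8 -49.7 302.7] yaw -16.38 z [ 0.008  0.002 -1.   ] F [ 0.2  0.8 -0.5] w 71.0 q6 0.16
[[371.64829954   0.         319.05025887]
 [  0.         371.64829954 242.10420152]
 [  0.           0.           1.        ]] [-2.81034309  0.40581718  0.05310802] [-493.04477684   22.74720532  516.21355439] [519.77441532  30.83035643 488.8466706 ]
canister 0.87 [582. -26.  -1.]
green_mark 0.6 [477. -31.  66.]
lid_top 0.86 [592. -20. 131.]
lever 0.76 [ 565. -103.   94.]
```

View pics/wrist1.png

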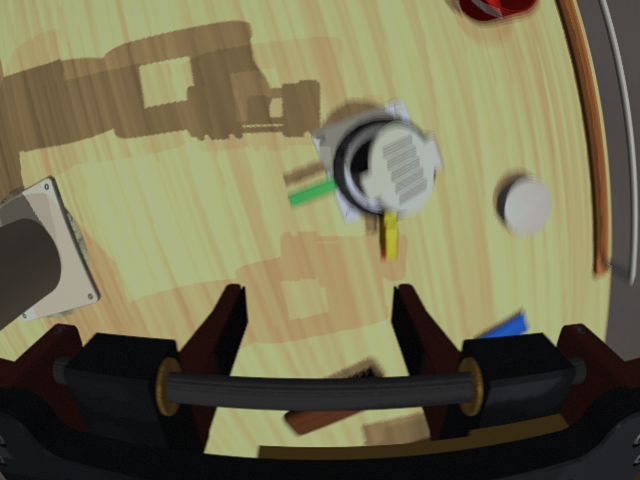

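```bash

python3 - <<'E'
from h import *
st()
p=plan(down(561,-26,165,np.radians(-14)),8);print(p)
E
```

```text
t 2.67 pos [497.2 -47.8 302.5] yaw -16.19 z [ 0.008  0.003 -1.   ] F [ 0.3  0.7 -0.3] w 51.4 q6 0.16
N 8 turn [-0.0006 -0.0008 -0.0048] shift [ 6.91 -4.68 17.23] |t| 19.1 deg 0.28
[array([505., -45., 285.]), array([513., -43., 268.]), array([521., -40., 251.]), array([529., -37., 234.]), array([537., -34., 217.]), array([545., -32., 199.]), array([553., -29., 182.]), array([561., -26., 165.])]
```

```bash
python3 -m handwheel '[[[0,0,0],[7,-4.7,15],0],[[0,0,0],[7,-4.7,15],0],[[0,0,0],[7,-4.7,17],0],[[0,0,0],[7,-4.7,17],0],[[0,0,0],[7,-4.7,17],0],[[0,0,0],[7,-4.7,17],0],[[0,0,0],[7,-4.7,17],0],[[0,0,0],[7,-4.7,17],0],[[0,0,0],[0,0,0],0],[[0,0,0],[0,0,0],0]]'
python3 - <<'E'
from h import *
st()
E
```

```text
t: 3.5
ee_pos: [569.3, -9.5, 165.2]
orientation: [-3.11, 0.4, -0.015]
ft_force: [0.6, 0.7, -0.5]
width: 0.3
t 3.5 pos [569.3  -9.5 165.2] yaw -14.65 z [ 0.01   0.005 -1.   ] F [ 0.6  0.7 -0.5] w 0.3 q6 0.21
```

```bash
python3 -m handwheel '[[[0,0,0],[-2,9,4],0],[[0,0,0],[-2,9,4],0],[[0,0,0],[0,0,6],0],[[0,0,0],[0,0,6],0],[[0,0,0],[0,0,6],0],[[0,0,0],[0,0,6],0],[[0,0,0],[0,0,6],0],[[0,0,0],[0,0,6],0],[[0,0,0],[0,0,4],0],[[0,0,0],[0,0,2],0]]'
python3 - <<'E'
from h import *
st()
E
```

```text
t: 4.33
ee_pos: [561.4, -26.6, 114.6]
orientation: [-3.11, 0.397, -0.024]
ft_force: [-0.2, -0.4, 0.9]
width: 0.5
t 4.33 pos [561.4 -26.6 114.6] yaw -14.54 z [ 0.016  0.004 -1.   ] F [-0.2 -0.4  0.9] w 0.5 q6 0.18
```

```bash
python3 -m handwheel '[[[0,0,0],[0,0,2],0],[[0,0,0],[0,0,2],0],[[0,0,0],[0,0,2],0],[[0,0,0],[0,0,1],0],[[0,0,0],[0,0,1],0],[[0,0,0],[0,0,1],0],[[0,0,0],[0,0,1],0],[[0,0,0],[0,0,1],0],[[0,0,0],[0,0,1],0],[[0,0,0],[0,0,1],0]]'
python3 - <<'E'
from h import *
st()
p=ctrl.get_image("side");save(p,"s2")
E
```

```text
t: 5.17
ee_pos: [562.1, -26.3, 100.3]
orientation: [-3.11, 0.396, -0.024]
ft_force: [-0.3, -0.1, 0.8]
width: 0.7
t 5.17 pos [562.1 -26.3 100.3] yaw -14.51 z [ 0.016  0.004 -1.   ] F [-0.3 -0.1  0.8] w 0.7 q6 0.18
```

```bash
python3 - <<'E'
from h import *
p=ctrl.get_image("side");cv2.imwrite("pics/s3.png",cv2.resize(p["pixels"][180:320,230:400,::-1],None,fx=4,fy=4,interpolation=2))
p=ctrl.get_image("wrist");save(p,"w3")
E
```

```text
(no output)
```

View pics/s3.png

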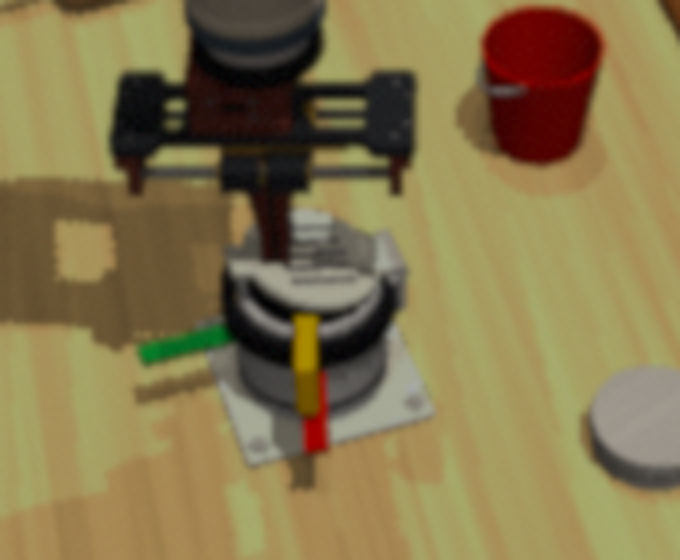

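View pics/w3.png

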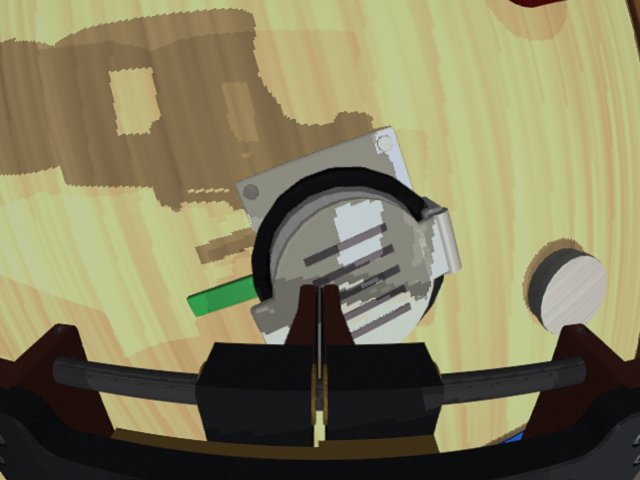

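```bash
python3 - <<'E'
from h import *
st()
p=ctrl.get_image("side")
T,o=cur()
tip=T@[0,0,8,1]
for n,P in [("tip",tip[:3]),("axis100",[580.5,-24.7,100]),("lev",[561,-103.7,118]),("green",[477,-33.7,64]),("hinge",[636,-20,96])]: print(n,((proj(p,P)[0]-[230,180])*4).round(0))
pt=ctrl.get_image("top");cv2.imwrite("pics/t4.png",cv2.resize(pt["pixels"][190:310,260:400,::-1],None,fx=5,fy=5,interpolation=2))
for q in["canister","green_mark","lid_top","lever"]:
  for pp in(p,pt):
    for d in ctrl.spot_point(pp,q)[:1]: print(q,round(d["score"],2),w(pp,d["position"]).round(0))
E
```

```text
t 5.32 pos [562.  -26.3 100.2] yaw -14.52 z [ 0.016  0.004 -1.   ] F [1.3 0.2 0. ] w 0.7 q6 0.18
tip [278. 286.]
axis100 [306. 271.]
lev [300. 350.]
green [153. 348.]
hinge [388. 255.]
canister 0.74 [586. -27.   1.]
green_mark 0.74 [477. -36.  70.]
green_mark 0.58 [479. -30.  60.]
lid_top 0.69 [582. -21. 115.]
lever 0.95 [ 557. -101.   93.]
```

View pics/t4.png

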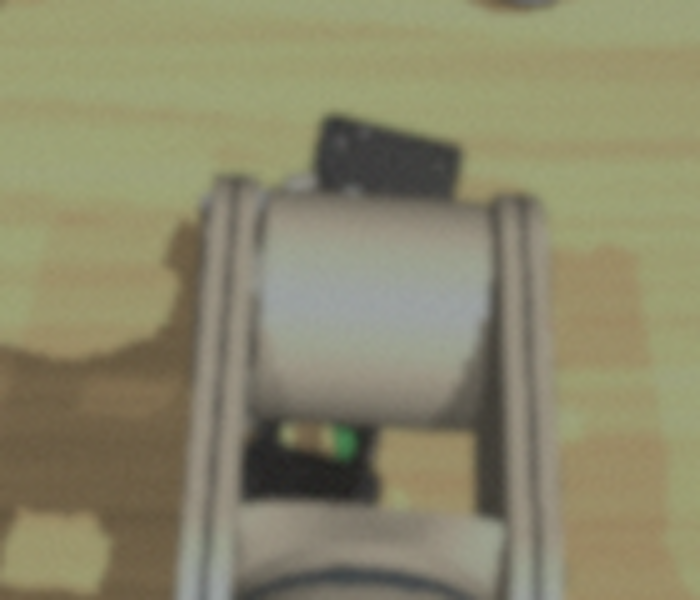

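```bash
python3 - <<'E'
from h import *
def fish(p,P):
    Rm=cv2.Rodrigues(np.array(p["rvec"],float))[0];c=Rm@np.array(P)+np.array(p["tvec"]).ravel()
    K=np.array(p["camera_matrix"]);r=np.hypot(c[0],c[1]);th=np.arctan2(r,c[2])
    return (K[0,0]*th*c[0]/r+K[0,2],K[1,1]*th*c[1]/r+K[1,2])
p=ctrl.get_image("wrist");T,o=cur()
for d in(0,8,-11): print(d,np.round(fish(p,(T@[0,0,d,1])[:3]),0))
ax=np.array([580.5,-24.7]);u=np.array([-.9962,-.087])
for n,P in [("green end64",[*(ax+115*u),64]),("green pt",[*(ax+105*u),64]),("lid tongue shut",[*(ax+56*u),100]),("hinge",[*(ax-56*u),96])]: print(n,np.round(fish(p,P),0))
cv2.imwrite("pics/w5.png",cv2.resize(p["pixels"][140:360,180:480,::-1],None,fx=2.6,fy=2.6,interpolation=2))
for q in["canister","green_mark","lid_top","lever"]:
    for d in ctrl.spot_point(p,q)[:1]: print(q,round(d["score"],2),w(p,d["position"]).round(0))
p=ctrl.get_image("side");print(p["tvec"],w(p,[0,0,0]))
cv2.imwrite("pics/s5.png",cv2.resize(p["pixels"][220:300,270:350,::-1],None,fx=7,fy=7,interpolation=2))
E
```

```text
0 [318. 286.]
8 [318. 280.]
-11 [318. 295.]
green end64 [187. 306.]
green pt [199. 302.]
lid tongue shut [256. 306.]
hinge [444. 240.]
canister 0.91 [584. -23.   0.]
green_mark 0.7 [482. -34.  64.]
lid_top 0.6 [584. -21. 115.]
[-612.86834446  152.11018722 1306.65464925] [ 430.76521435 -896.83390531 1056.51396843]
```

View pics/w5.png

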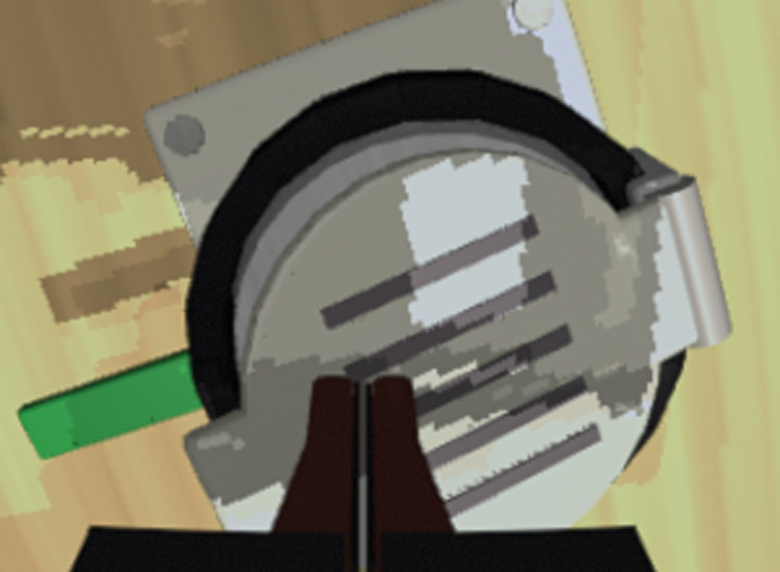

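View pics/s5.png

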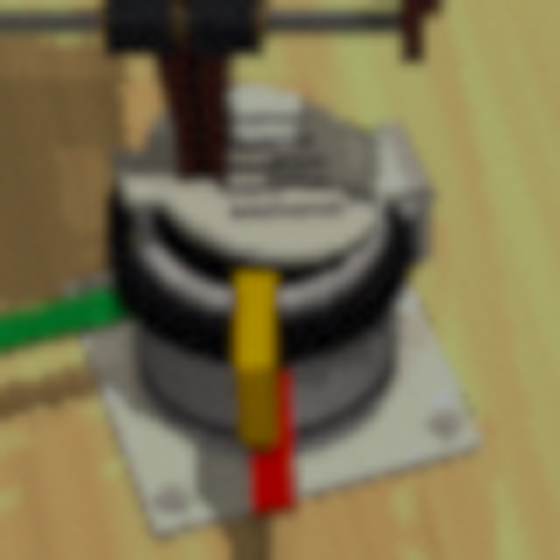

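```bash
cat >> h.py <<'E'
def fish(p,P):
    Rm=cv2.Rodrigues(np.array(p["rvec"],float))[0];c=Rm@np.array(P,float)+np.array(p["tvec"]).ravel()
    K=np.array(p["camera_matrix"]);r=np.hypot(c[0],c[1]);th=np.arctan2(r,c[2])
    return np.array((K[0,0]*th*c[0]/r+K[0,2],K[1,1]*th*c[1]/r+K[1,2]))
AX=np.array([581.5,-24.7]);PH=np.radians(5)   # canister +x axis yaw
def can(P):
    c,s=np.cos(PH),np.sin(PH);P=np.array(P,float);return np.array([AX[0]+c*P[0]-s*P[1],AX[1]+s*P[0]+c*P[1],P[2]])
def lidpt(a,d,y,h=4):  # d from hinge, h above hinge plane
    return can([56-d*np.cos(a)+h*np.sin(a),y,96+d*np.sin(a)+h*np.cos(a)])
def overlay(p,cam,crop,f,n,angs,lev=None):
    x0,x1,y0,y1=crop
    im=cv2.resize(np.ascontiguousarray(p["pixels"][y0:y1,x0:x1,::-1]),None,fx=f,fy=f,interpolation=2)
    pj=(lambda P:fish(p,P)) if cam=="wrist" else (lambda P:proj(p,P)[0])
    def poly(Ps,col,closed=True):
        q=np.array([(pj(P)+0.5-[x0,y0])*f for P in Ps]);cv2.polylines(im,[q.astype(np.int32)],closed,col,1,cv2.LINE_AA)
    th=np.linspace(0,2*np.pi,40)
    cols=[(0,0,255),(255,0,0),(255,0,255),(0,255,255)]
    for a,c in zip(angs,cols):
        poly([lidpt(a,56+45*np.cos(t),45*np.sin(t)) for t in th],c)
        poly([lidpt(a,100,-13),lidpt(a,112,-13),lidpt(a,112,13),lidpt(a,100,13)],c,False)
    poly([can([57*np.cos(t),57*np.sin(t),90]) for t in th],(255,255,0))
    poly([can([65,65,4]),can([-65,65,4]),can([-65,-65,4]),can([65,-65,4])],(255,255,0))
    for a in(0,1.3):
        e=np.pi+a
        poly([can([r*np.cos(e)-s*np.sin(e),r*np.sin(e)+s*np.cos(e),64]) for r,s in[(60,8),(115,8),(115,-8),(60,-8)]],(255,255,255),False)
    if lev is not None:
        e=np.pi+1.3-lev
        poly([can([r*np.cos(e)-s*np.sin(e),r*np.sin(e)+s*np.cos(e),118]) for r,s in[(56,7),(96,7),(96,-7),(56,-7)]],(0,0,255))
    cv2.imwrite(f"pics/{n}.png",im)
E
python3 - <<'E'
from h import *
p=ctrl.get_image("side");overlay(p,"side",(260,370,210,310),7,"s6",[0,.15,.3],0)
p=ctrl.get_image("wrist");overlay(p,"wrist",(180,480,140,360),2.6,"w6",[0,.15,.3],0)
st()
E
```

```text
t 6.22 pos [562.  -26.3 100.3] yaw -14.51 z [ 0.016  0.004 -1.   ] F [ 0.9  0.4 -0.4] w 0.3 q6 0.18
```

View pics/s6.png

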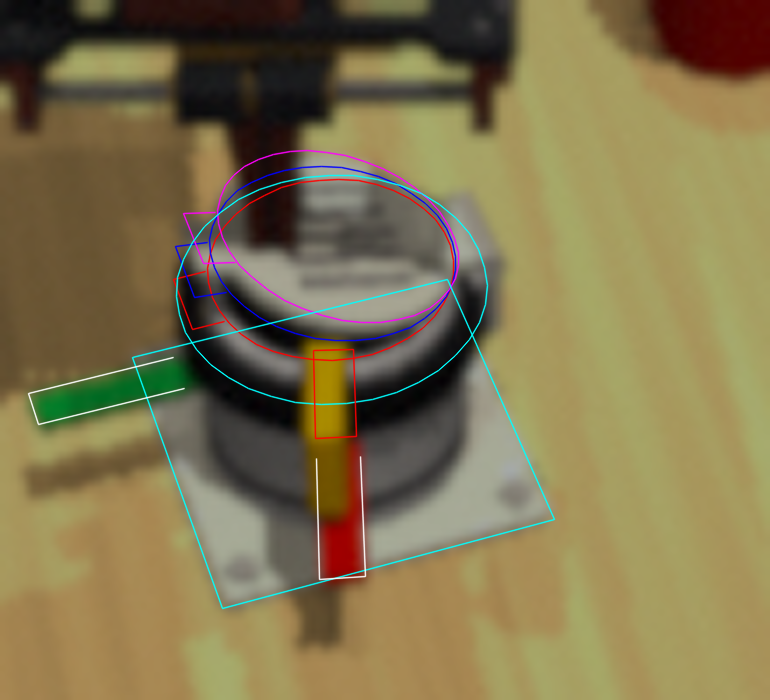

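View pics/w6.png

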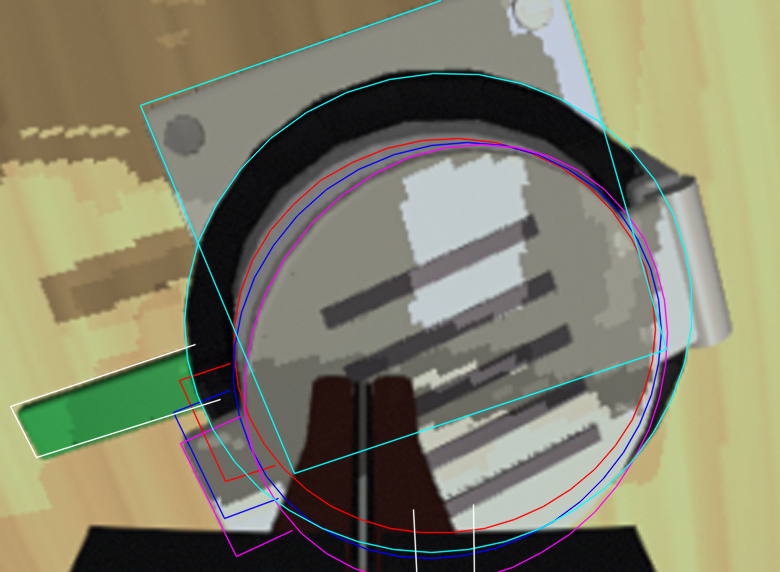

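```bash
python3 - <<'E'
from h import *
p=ctrl.get_image("wrist");T,o=cur()
for y in(-10,0,10):
  for d in(8,0,-8,-16): print(y,d,fish(p,(T@[0,y,d,1])[:3]).round(0))
p=ctrl.get_image("side")
for z in(92,100,108,116,124): print(z,((proj(p,[562,-26,z])[0]-[260,210])*7).round(0))
E
python3 -m handwheel '[[[0,0,0],[0,0,1],0],[[0,0,0],[0,0,1],0],[[0,0,0],[0,0,1],0],[[0,0,0],[0,0,1],0],[[0,0,0],[0,0,1],0],[[0,0,0],[0,0,1],0],[[0,0,0],[0,0,1],0],[[0,0,0],[0,0,0],0],[[0,0,0],[0,0,0],0],[[0,0,0],[0,0,0],0]]'
python3 - <<'E'
from h import *
st()
p=ctrl.get_image("side");overlay(p,"side",(260,370,210,310),7,"s7",[0,.15,.3],0.06)
st()
E
```

```text
-10 8 [318. 264.]
-10 0 [318. 269.]
-10 -8 [318. 275.]
-10 -16 [318. 281.]
0 8 [318. 280.]
0 0 [318. 286.]
0 -8 [318. 293.]
0 -16 [318. 299.]
10 8 [318. 296.]
10 0 [318. 303.]
10 -8 [318. 309.]
10 -16 [318. 316.]
92 [277. 291.]
100 [276. 276.]
108 [275. 261.]
116 [274. 246.]
124 [273. 231.]
t: 7.15
ee_pos: [562.0, -26.4, 92.5]
orientation: [-3.11, 0.396, -0.023]
ft_force: [0.3, 0.6, 0.3]
width: 0.4
t 7.15 pos [562.  -26.4  92.5] yaw -14.52 z [ 0.016  0.004 -1.   ] F [0.3 0.6 0.3] w 0.4 q6 0.18
t 7.2 pos [562.  -26.3  92.5] yaw -14.52 z [ 0.016  0.004 -1.   ] F [-0.4 -0.1  0.2] w 0.5 q6 0.18
```

View pics/s7.png

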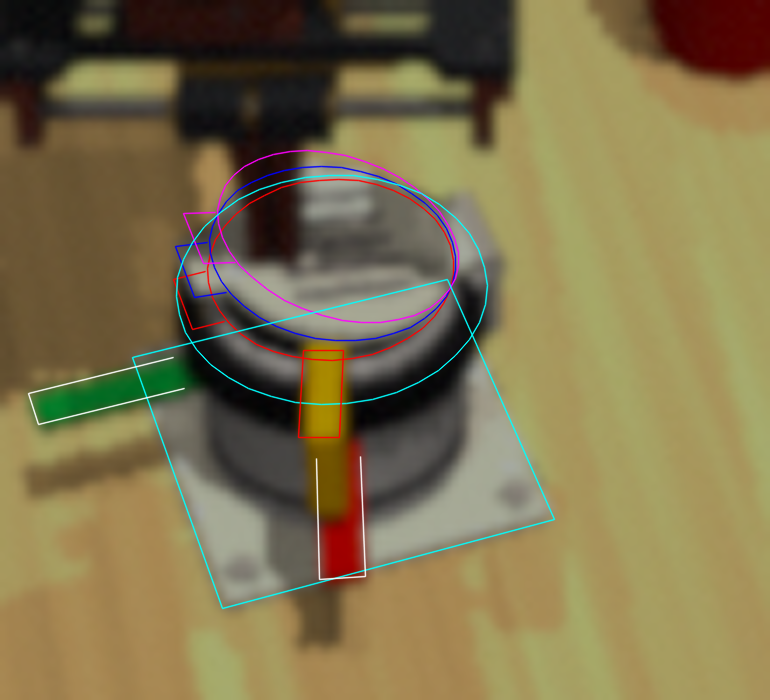

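```bash
python3 -m handwheel '[[[0,0,0],[0,0,1],0],[[0,0,0],[0,0,1],0],[[0,0,0],[0,0,1],0],[[0,0,0],[0,0,1],0],[[0,0,0],[0,0,1],0],[[0,0,0],[0,0,1],0],[[0,0,0],[0,0,0],0],[[0,0,0],[0,0,0],0],[[0,0,0],[0,0,0],0],[[0,0,0],[0,0,0],0]]'
```

```text
t: 8.03
ee_pos: [562.1, -26.3, 85.9]
orientation: [-3.11, 0.396, -0.023]
ft_force: [-0.4, 0.1, 0.3]
width: 0.3
```

```bash
python3 -m handwheel '[[[0,0,0],[0,0,1],0],[[0,0,0],[0,0,1],0],[[0,0,0],[0,0,1],0],[[0,0,0],[0,0,0],0],[[0,0,0],[0,0,0],0],[[0,0,0],[0,0,0],0],[[0,0,0],[0,0,0],0],[[0,0,0],[0,0,0],0],[[0,0,0],[0,0,0],0],[[0,0,0],[0,0,0],0]]'
python3 - <<'E'
from h import *
p=ctrl.get_image("side");overlay(p,"side",(260,370,210,310),7,"s8",[0],0.06)
print(w(p,ctrl.spot_point(p,"lid_top")[0]["position"]))
o=ctrl.get_obs();print(o["joint_torque"])
st()
E
```

```text
t: 8.87
ee_pos: [562.2, -26.3, 82.7]
orientation: [-3.11, 0.396, -0.023]
ft_force: [0.0, -0.6, 0.9]
width: 0.3
[577.30732795 -22.63821642 107.25962082]
[ 4.55923635e-02 -5.11694634e+01 -2.05845720e+01  8.82014609e-02
 -1.36393611e-01 -2.80242712e-04]
t 8.97 pos [562.2 -26.3  82.6] yaw -14.51 z [ 0.016  0.004 -1.   ] F [-0.2  0.   1. ] w 0.7 q6 0.18
```

View pics/s8.png

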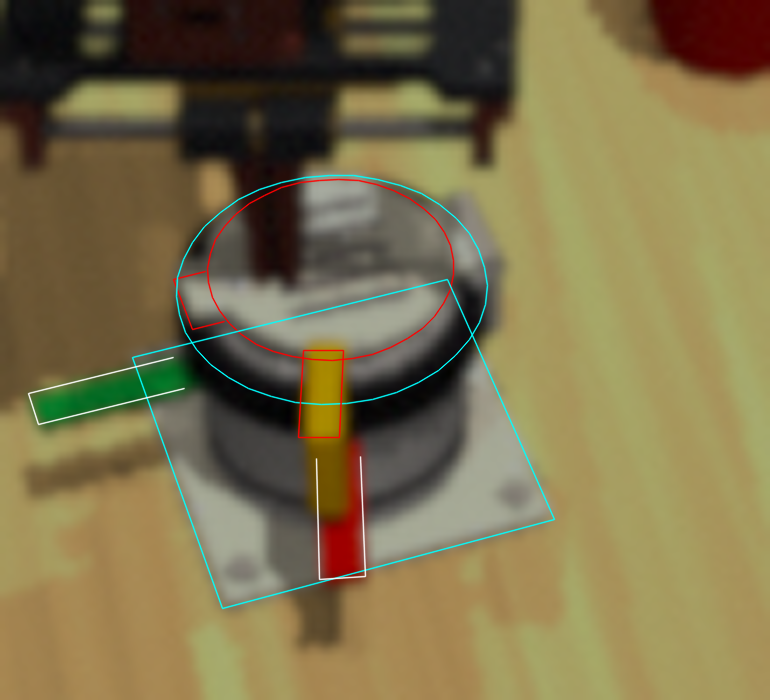

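```bash
python3 -m handwheel '[[[0,0,0],[0,0,1],0],[[0,0,0],[0,0,1],0],[[0,0,0],[0,0,1],0],[[0,0,0],[0,0,1],0],[[0,0,0],[0,0,1.5],0],[[0,0,0],[0,0,1.5],0],[[0,0,0],[0,0,1.5],0],[[0,0,0],[0,0,1.5],0],[[0,0,0],[0,0,1.5],0],[[0,0,0],[0,0,1.5],0]]'
```

```text
t: 9.8
ee_pos: [562.2, -26.3, 75.5]
orientation: [-3.11, 0.396, -0.023]
ft_force: [-6.1, 0.5, 17.1]
width: 0.6
```

```bash
python3 -m handwheel '[[[0,0,0],[0,0,1.5],0],[[0,0,0],[0,0,1.5],0],[[0,0,0],[0,0,1.5],0],[[0,0,0],[0,0,0],0],[[0,0,0],[0,0,0],0],[[0,0,0],[0,0,0],0],[[0,0,0],[0,0,-5],0],[[0,0,0],[0,0,-10],0],[[0,0,0],[0,0,-20],0],[[0,0,0],[0,0,-20],0.3]]'
python3 - <<'E'
from h import *
st()
p=ctrl.get_image("side");overlay(p,"side",(260,370,210,310),7,"s9",[0],0.06)
print(w(p,ctrl.spot_point(p,"lid_top")[0]["position"]))
p=ctrl.get_image("wrist");overlay(p,"wrist",(180,480,140,360),2.6,"w9",[0],0.06)
print(w(p,ctrl.spot_point(p,"lid_top")[0]["position"]))
E
```

```text
t: 10.63
ee_pos: [558.6, -26.3, 129.5]
orientation: [-3.111, 0.395, -0.011]
ft_force: [0.1, 0.3, 0.2]
width: 4.3
t 10.63 pos [558.6 -26.3 129.5] yaw -14.49 z [ 0.008  0.005 -1.   ] F [0.1 0.3 0.2] w 4.3 q6 0.18
[577.40451902 -23.29969202 102.32778506]
[581.90741041 -22.58325071  94.69840464]
```

View pics/s9.png

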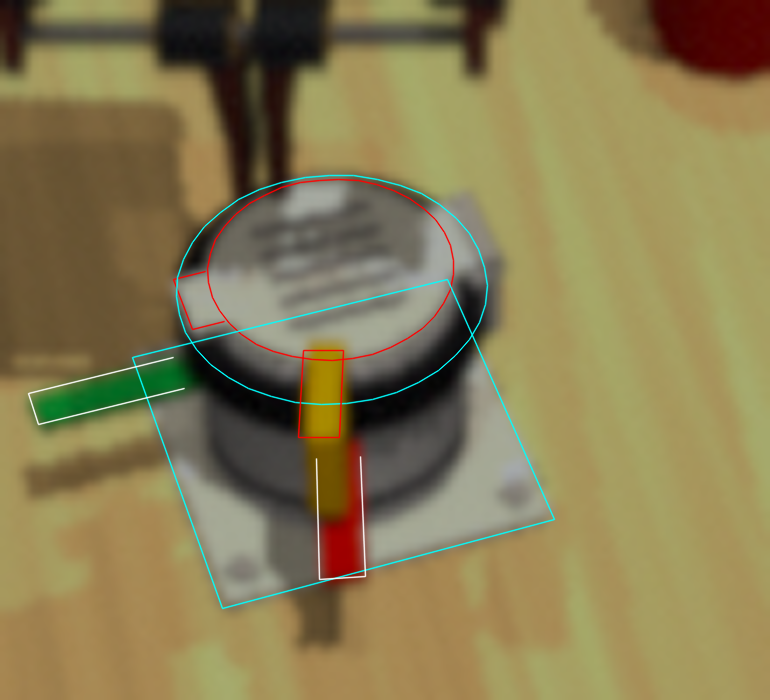

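View pics/w9.png

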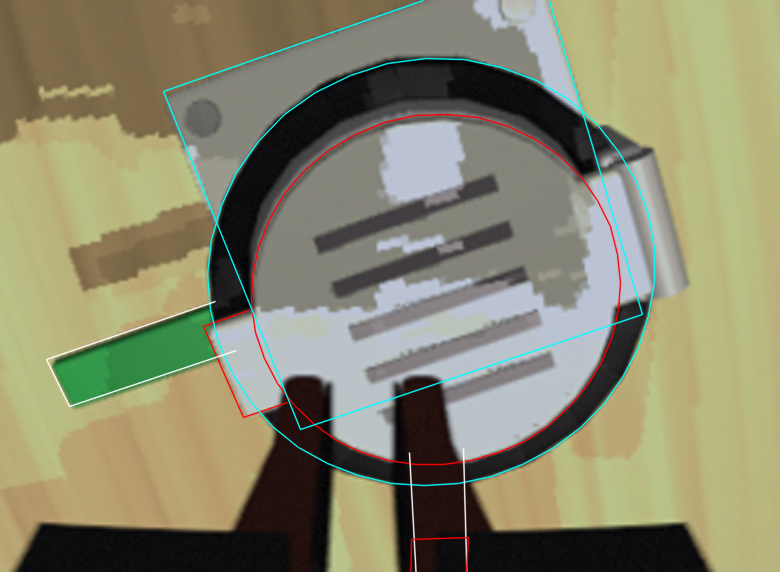

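Lid is shut: the zero-angle overlay matches in both views, and the force rose to 17 N at the stop. The fingertips really end about 23 mm behind the reported TCP, not 8 mm ahead. Contact height and both cameras agree, so I'll allow for it.

```bash
python3 - <<'E'
from h import *
st()
print(plan(down(562.9,-104.6,130,np.radians(-13.1)),6)[-1])
E
```

```text
t 10.83 pos [559.5 -26.3 129.6] yaw -14.49 z [ 0.011  0.005 -1.   ] F [0.8 0.6 0.8] w 20.0 q6 0.18
N 6 turn [-0.0012 -0.0016 -0.004 ] shift [ 3.69 12.52 -0.09] |t| 13.1 deg 0.26
[ 563. -105.  130.]
```

```bash
python3 -m handwheel '[[[0,0,-0.004],[3.7,12.5,0],0.5],[[0,0,-0.004],[3.7,12.5,0],0.5],[[0,0,-0.004],[3.7,12.5,0],0.5],[[0,0,-0.004],[3.7,12.5,0],0.5],[[0,0,-0.004],[3.7,12.5,0],0.5],[[0,0,-0.004],[3.7,12.5,0],0.5],[[0,0,0],[0,0,0],0.5],[[0,0,0],[0,0,0],0.5],[[0,0,0],[0,0,0],0.5],[[0,0,0],[0,0,0],0.5]]'
python3 - <<'E'
from h import *
st()
print(plan(down(562.9,-104.6,65,np.radians(-13.1)),8)[0])
p=ctrl.get_image("side");overlay(p,"side",(260,370,210,310),7,"s10",[0],0.04)
p=ctrl.get_image("wrist");overlay(p,"wrist",(180,480,100,320),2.6,"w10",[0],0.04)
E
```

```text
t: 11.67
ee_pos: [556.6, -104.9, 120.3]
orientation: [-3.114, 0.355, 0.008]
ft_force: [0.2, -0.6, 0.2]
width: 43.9
t 11.67 pos [ 556.6 -104.9  120.3] yaw -12.99 z [-0.004  0.008 -1.   ] F [ 0.2 -0.6  0.2] w 43.9 q6 0.01
N 8 turn [-0.0008  0.0007  0.0002] shift [ 0.78 -0.19  6.91] |t| 7.0 deg 0.06
[ 557. -105.  113.]
```

View pics/s10.png

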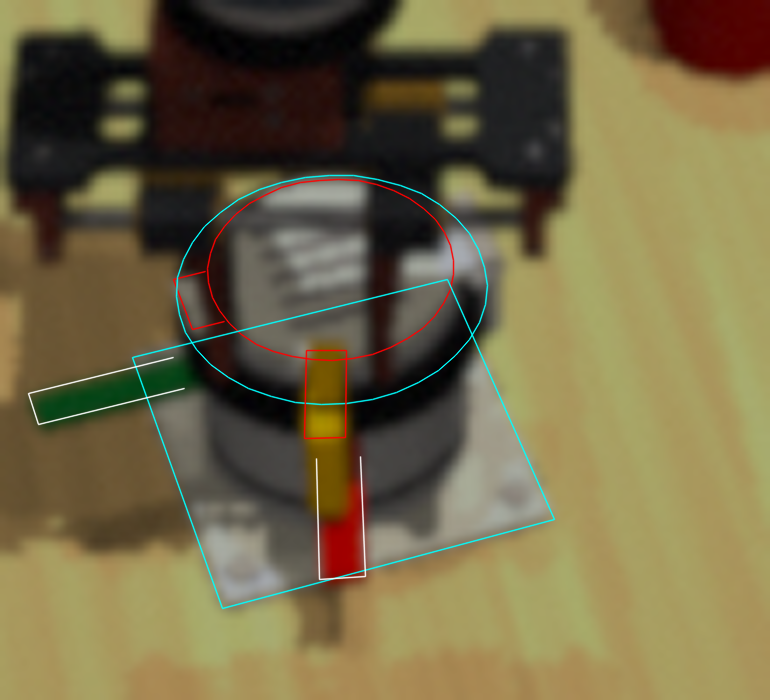

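View pics/w10.png

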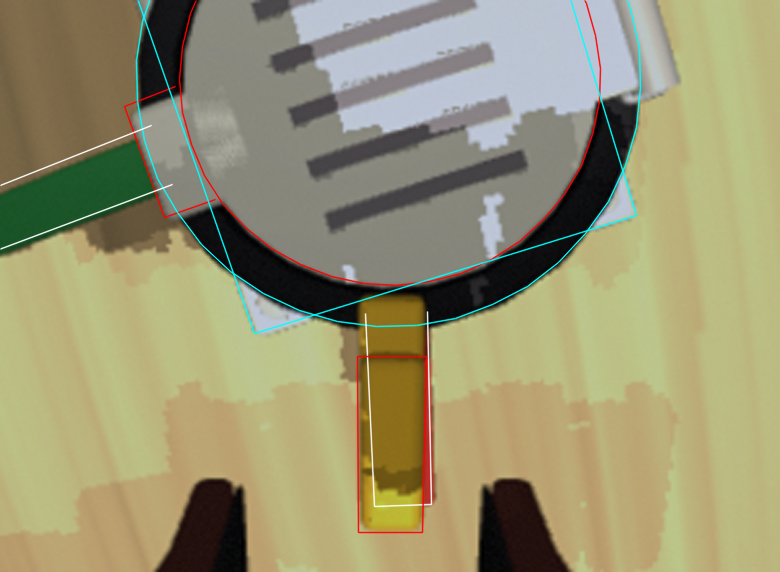

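```bash
python3 - <<'E'
from h import *
p=ctrl.get_image("side");T,o=cur()
for x in(-22,22):
  for y in(-10,0,10):
    print(x,y,((proj(p,(T@[x,y,-23,1])[:3])[0]-[260,210])*7).round(0))
E
python3 -m handwheel '[[[0,0,0],[2,0,0],0.5],[[0,0,0],[2,0,0],0.5],[[0,0,0],[2,0,0],0.5],[[0,0,0],[0,0,3],0.5],[[0,0,0],[0,0,5],0.5],[[0,0,0],[0,0,5],0.5],[[0,0,0],[0,0,5],0.5],[[0,0,0],[0,0,5],0.5],[[0,0,0],[0,0,0],0.5],[[0,0,0],[0,0,0],0.5]]'
python3 - <<'E'
from h import *
st()
p=ctrl.get_image("side");overlay(p,"side",(260,370,210,310),7,"s11",[0],0.04)
p=ctrl.get_image("wrist");overlay(p,"wrist",(180,480,100,320),2.6,"w11",[0],0.04)
E
```

```text
-22 -10 [238. 337.]
-22 0 [237. 359.]
-22 10 [236. 381.]
22 -10 [366. 336.]
22 0 [366. 358.]
22 10 [366. 380.]
t: 12.65
ee_pos: [563.4, -104.9, 95.0]
orientation: [-3.115, 0.351, 0.007]
ft_force: [0.6, 0.1, -0.0]
width: 43.7
t 12.65 pos [ 563.4 -104.9   95. ] yaw -12.87 z [-0.003  0.008 -1.   ] F [ 0.6  0.1 -0. ] w 43.7 q6 0.01
```

View pics/s11.png

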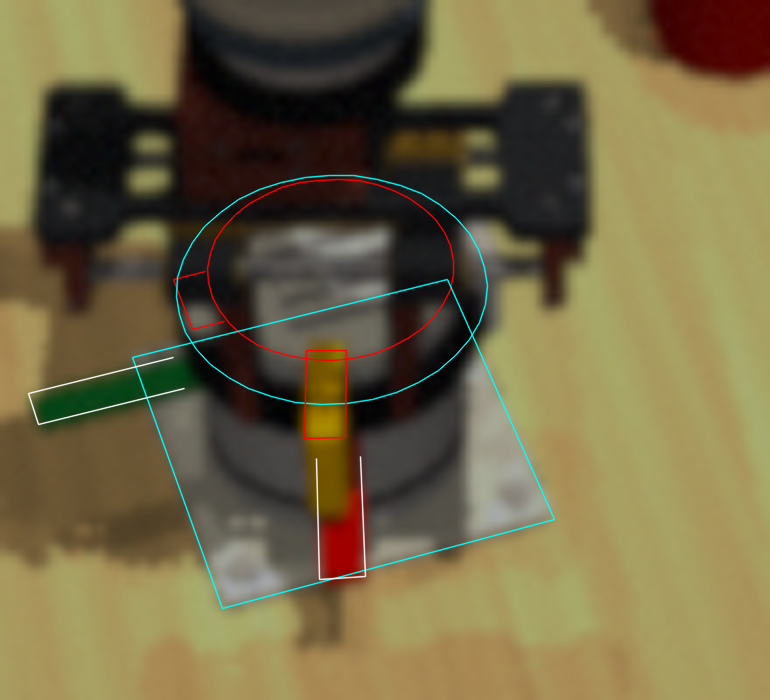

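View pics/w11.png

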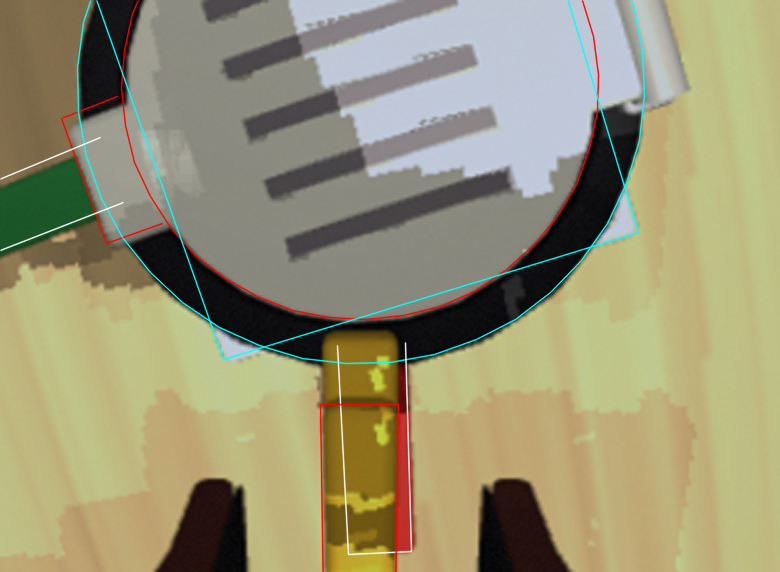

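```bash
python3 -m handwheel '[[[0,0,0],[0,0,4],0.5],[[0,0,0],[0,0,4],0.5],[[0,0,0],[0,0,4],0.5],[[0,0,0],[0,0,4],0.5],[[0,0,0],[0,0,4],0.5],[[0,0,0],[0,0,4],0.5],[[0,0,0],[0,0,2],0.5],[[0,0,0],[0,0,0],0.5],[[0,0,0],[0,0,0],0.5],[[0,0,0],[0,0,0],0.5]]'
python3 - <<'E'
from h import *
st()
p=ctrl.get_image("side");overlay(p,"side",(260,370,210,310),7,"s12",[0],0.04)
E
```

```text
t: 13.58
ee_pos: [563.6, -104.8, 66.6]
orientation: [-3.115, 0.351, 0.005]
ft_force: [0.1, 0.3, 0.2]
width: 43.5
t 13.58 pos [ 563.6 -104.8   66.6] yaw -12.87 z [-0.003  0.008 -1.   ] F [0.1 0.3 0.2] w 43.5 q6 0.01
```

View pics/s12.png

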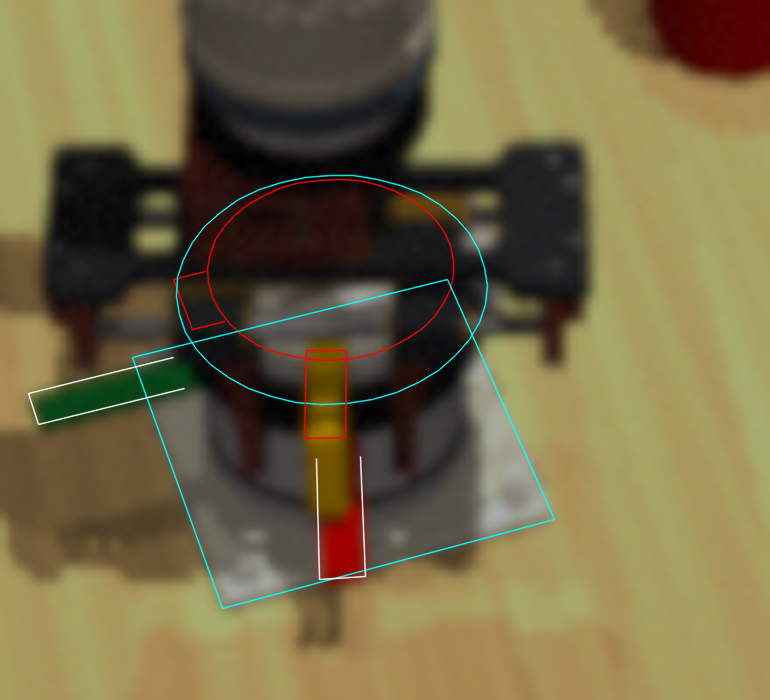

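Jaws straddle the fin. Close.

```bash
python3 -m handwheel '[[[0,0,0],[0,0,0],0],[[0,0,0],[0,0,0],0],[[0,0,0],[0,0,0],0],[[0,0,0],[0,0,0],0],[[0,0,0],[0,0,0],0],[[0,0,0],[0,0,0],0],[[0,0,0],[0,0,0],0],[[0,0,0],[0,0,0],0],[[0,0,0],[0,0,0],0],[[0,0,0],[0,0,0],0]]'
python3 - <<'E'
from h import *
st()
T,o=cur();v=T[:2,3]-AX;print(np.hypot(*v),np.degrees(np.arctan2(v[1],v[0]))%360)
p=ctrl.get_image("wrist");overlay(p,"wrist",(180,480,100,320),2.6,"w13",[0],0.04)
E
```

```text
t: 14.47
ee_pos: [563.4, -104.8, 67.5]
orientation: [-3.115, 0.349, 0.005]
ft_force: [-0.6, 0.5, 1.4]
width: 13.7
t 14.47 pos [ 563.4 -104.8   67.5] yaw -12.77 z [-0.002  0.007 -1.   ] F [-0.6  0.5  1.4] w 13.7 q6 0.01
82.14263785411674 257.27743606853113
```

View pics/w13.png

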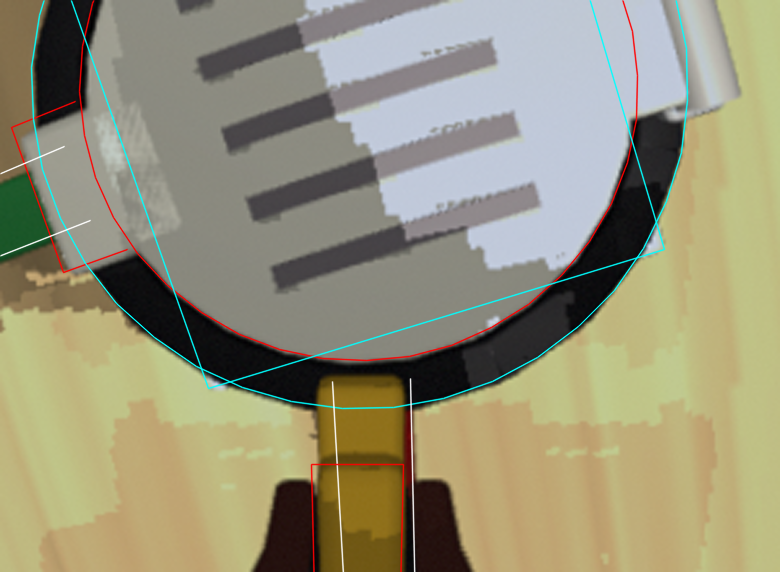

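```bash
python3 -m handwheel '[[[0,0,0.1],[-8.2,-0.4,0],0],[[0,0,0.1],[-8.2,-0.4,0],0],[[0,0,0.1],[-8.2,-0.4,0],0],[[0,0,0.1],[-8.2,-0.4,0],0],[[0,0,0.1],[-8.2,-0.4,0],0],[[0,0,0],[0,0,0],0],[[0,0,0],[0,0,0],0],[[0,0,0],[0,0,0],0],[[0,0,0],[0,0,0],0],[[0,0,0],[0,0,0],0]]'
cat >> h.py <<'E'
def lv(target,N,rad=82.1,z=67):
    T,o=cur();v=T[:2,3]-AX;print("r",np.hypot(*v).round(1),"ang",(np.degrees(np.arctan2(v[1],v[0]))%360).round(2),"by yaw",((np.degrees(np.arctan2(T[1,0],T[0,0]))-90)%360).round(2))
    a=np.radians(target);print(plan(down(AX[0]+rad*np.cos(a),AX[1]+rad*np.sin(a),z,a+np.pi/2-np.pi if False else a-np.pi/2+np.pi),N)[-1])
E
python3 - <<'E'
from h import *
st();lv(190,8)
E
```

```text
t: 15.35
ee_pos: [526.8, -86.1, 67.5]
orientation: [-2.926, 1.129, 0.007]
ft_force: [-1.9, 1.5, 0.7]
width: 13.8
t 15.35 pos [526.8 -86.1  67.5] yaw -42.21 z [-0.002  0.007 -1.   ] F [-1.9  1.5  0.7] w 13.8 q6 0.54
r 82.2 ang 228.29 by yaw 227.79
N 8 turn [-0.0002  0.0009  0.0824] shift [-6.85 -0.27  0.08] |t| 6.9 deg 4.72
[501. -39.  67.]
```

```bash
python3 -m handwheel '[[[0,0,0.08],[-6.8,-0.3,0],0],[[0,0,0.08],[-6.8,-0.3,0],0],[[0,0,0.08],[-6.8,-0.3,0],0],[[0,0,0.08],[-6.8,-0.3,0],0],[[0,0,0.08],[-6.8,-0.3,0],0],[[0,0,0.08],[-6.8,-0.3,0],0],[[0,0,0.08],[-6.8,-0.3,0],0],[[0,0,0],[0,0,0],0],[[0,0,0],[0,0,0],0],[[0,0,0],[0,0,0],0]]'
python3 - <<'E'
from h import *
st();lv(185,4)
p=ctrl.get_image("wrist");overlay(p,"wrist",(180,480,100,320),2.6,"w14",[0],1.2)
E
```

```text
t: 16.18
ee_pos: [502.9, -47.3, 67.5]
orientation: [-2.494, 1.907, 0.008]
ft_force: [-2.5, 0.1, 0.6]
width: 13.8
t 16.18 pos [502.9 -47.3  67.5] yaw -74.82 z [-0.003  0.005 -1.   ] F [-2.5  0.1  0.6] w 13.8 q6 1.18
r 81.8 ang 196.05 by yaw 195.18
N 4 turn [0.0006 0.0013 0.0444] shift [-3.95  0.03  0.14] |t| 4.0 deg 2.55
[500. -32.  67.]
```

View pics/w14.png

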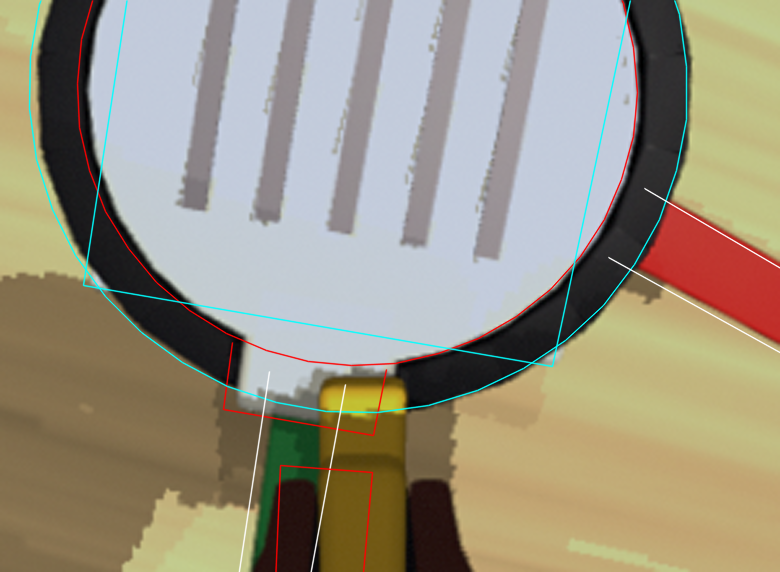

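```bash
cat >> h.py <<'E'
def rect(p,z,n,cx=-40,cy=0,half=75,s=4):
    # image: right = canister +x, up = canister +y
    N=int(2*half*s);m=np.zeros((N,N,2),np.float32)
    for i in range(N):
        for j in range(N):
            m[i,j]=fish(p,can([cx-half+j/s,cy+half-i/s,z])) if (i%4==0 and j%4==0) else 0
    g=m[::4,::4];m=cv2.resize(g,(N,N),interpolation=cv2.INTER_LINEAR)
    # account for resize pixel-centre shift
    M=np.float32([[1,0,-1.5],[0,1,-1.5]]);m=cv2.warpAffine(m,M,(N,N),borderMode=cv2.BORDER_REPLICATE)
    im=cv2.remap(np.ascontiguousarray(p["pixels"][:,:,::-1]),m[...,0],m[...,1],cv2.INTER_LINEAR)
    y0=int((half+cy)*s);cv2.line(im,(0,y0),(N,y0),(255,0,255),1)
    x0=int((half-cx)*s);cv2.circle(im,(x0,y0),45*s,(0,0,255),1)
    cv2.imwrite(f"pics/{n}.png",im);return im
E
python3 - <<'E'
from h import *
p=ctrl.get_image("wrist")
rect(p,100,"r100");rect(p,64,"r64");st()
E
```

```text
t 16.28 pos [502.9 -47.4  67.5] yaw -74.87 z [-0.003  0.005 -1.   ] F [-2.3  1.  -0.1] w 13.5 q6 1.18
```

View pics/r100.png

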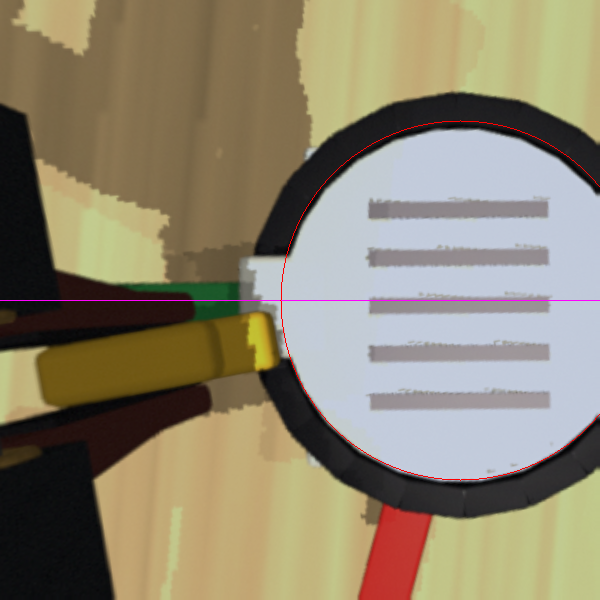

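View pics/r64.png

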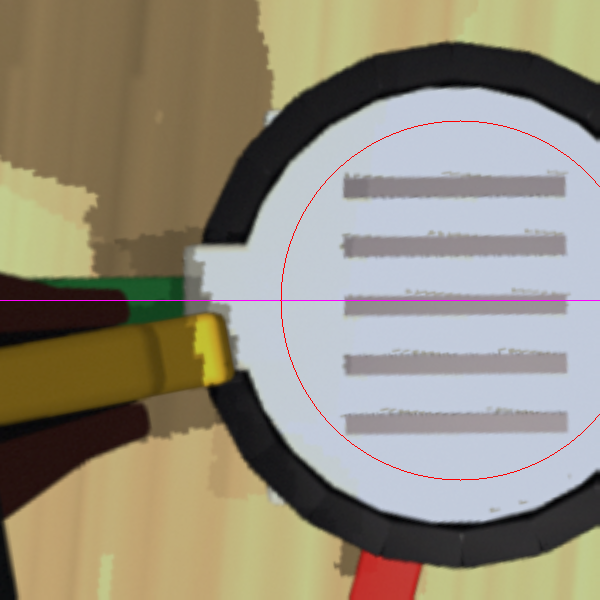

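```bash
cat >> h.py <<'E'
def slots(im):
    g=im[:,:,::-1].astype(int).sum(2);roi=np.zeros(g.shape,np.uint8)
    roi[180:430,340:580]=(g[180:430,340:580]<520)
    n,l,s,c=cv2.connectedComponentsWithStats(roi)
    for i in range(1,n):
        if s[i,4]<800: continue
        ys,xs=np.nonzero(l==i);k=(xs>xs.min()+6)&(xs<xs.max()-6);xs,ys=xs[k],ys[k]
        bot=[ys[xs==x].max() for x in np.unique(xs)]
        print(c[i].round(1),"bottom-edge deg",np.degrees(np.arctan(-np.polyfit(np.unique(xs),bot,1)[0])).round(2))
E
python3 - <<'E'
from h import *
slots(cv2.imread("pics/r100.png"))
E
```

```text
[456.5 209.2] bottom-edge deg 0.62
[457.4 256.8] bottom-edge deg 0.54
[458.6 304.5] bottom-edge deg 0.41
[458.2 352.2] bottom-edge deg 0.82
[458.7 399.9] bottom-edge deg 0.75
```

```bash
sed -i 's/^AX=.*/AX=np.array([581.2,-25.8]);PH=np.radians(5.65)/' h.py
python3 - <<'E'
from h import *
lv(185.65,4,81.3,67.5)
E
```

```text
r 81.2 ang 195.4 by yaw 195.13
N 4 turn [0.0005 0.0013 0.0414] shift [-3.45 -0.03  0.01] |t| 3.5 deg 2.37
[500. -34.  68.]
```

```bash
python3 -m handwheel '[[[0,0,0.04],[-3.35,-0.1,0],0],[[0,0,0.04],[-3.35,-0.1,0],0],[[0,0,0.04],[-3.35,-0.1,0],0],[[0,0,0.02],[-1.7,0,0],0],[[0,0,0.012],[-1,0,0],0],[[0,0,0],[0,0,0],0],[[0,0,0],[0,0,0],0],[[0,0,0],[0,0,0],0],[[0,0,0],[0,0,0],0],[[0,0,0],[0,0,0],0]]'
python3 - <<'E'
from h import *
st();lv(185.65,2,81.3,67.5)
p=ctrl.get_image("wrist")
slots(rect(p,100,"r15"))
E
```

```text
t: 17.12
ee_pos: [500.6, -35.7, 67.5]
orientation: [-2.345, 2.089, 0.011]
ft_force: [-3.4, 1.7, 1.0]
width: 13.8
t 17.12 pos [500.6 -35.7  67.5] yaw -83.39 z [-0.004  0.005 -1.   ] F [-3.4  1.7  1. ] w 13.8 q6 1.35
r 81.2 ang 187.03 by yaw 186.61
N 2 turn [0.0019 0.0029 0.0084] shift [-0.98  0.03 -0.  ] |t| 1.0 deg 0.52
[500. -34.  67.]
[459.5 204.8] bottom-edge deg -0.04
[460.  252.4] bottom-edge deg -0.18
[460.4 300.2] bottom-edge deg -0.07
[459.9 348. ] bottom-edge deg 0.01
[459.2 395.7] bottom-edge deg 0.06
```

View pics/r15.png

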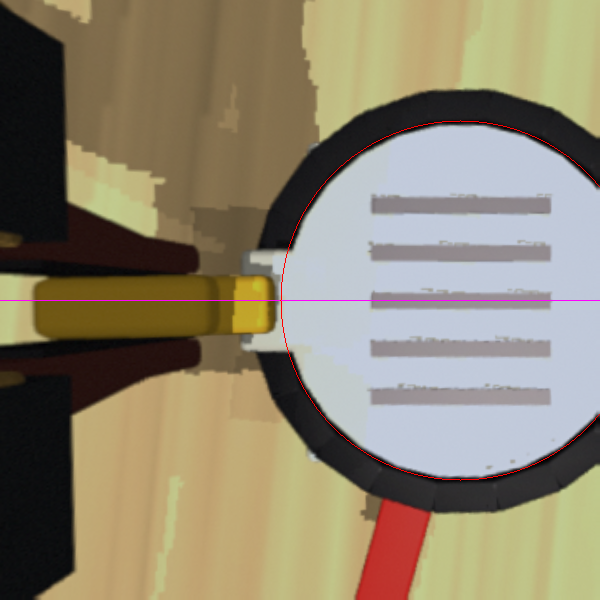

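```bash
python3 -m handwheel '[[[0,0,0.01],[-0.9,0,0],0],[[0,0,0.008],[-0.9,0,0],0],[[0,0,0],[0,0,0],0],[[0,0,0],[0,0,0],0],[[0,0,0],[0,0,0],0],[[0,0,0],[0,0,0],0],[[0,0,0],[0,0,0],0],[[0,0,0],[0,0,0],0],[[0,0,0],[0,0,0],0],[[0,0,0],[0,0,0],0]]'
python3 - <<'E'
from h import *
st();lv(185.65,1,81.3,67.5)
p=ctrl.get_image("wrist")
rect(p,118,"r16")
E
```

```text
t: 18.0
ee_pos: [500.5, -34.4, 67.5]
orientation: [-2.326, 2.112, 0.01]
ft_force: [-2.3, 0.5, -0.4]
width: 13.8
t 18.0 pos [500.5 -34.4  67.5] yaw -84.48 z [-0.004  0.004 -1.   ] F [-2.3  0.5 -0.4] w 13.8 q6 1.37
r 81.2 ang 186.06 by yaw 185.52
N 1 turn [ 0.0038  0.0049 -0.0022] shift [-0.58  0.11  0.01] |t| 0.6 deg 0.37
[500. -34.  68.]
```

View pics/r16.png

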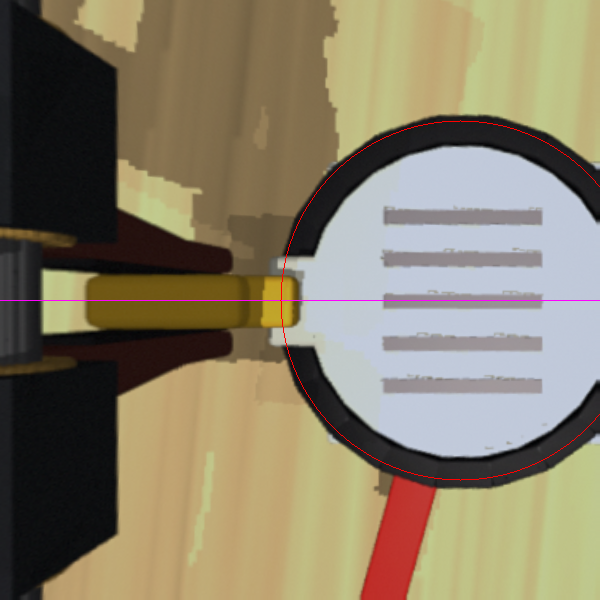

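Lever centre is within about 0.5 mm of the mark line, so I release and lift off.

```bash
python3 -m handwheel '[[[0,0,0],[0,0,0],0.5],[[0,0,0],[0,0,0],0.5],[[0,0,0],[0,0,0],0.5],[[0,0,0],[0,0,0],0.5],[[0,0,0],[0,0,0],0.5],[[0,0,0],[0,0,0],0.5],[[0,0,0],[0,0,0],0.5],[[0,0,0],[0,0,0],0.5],[[0,0,0],[0,0,0],0.5],[[0,0,0],[0,0,0],0.5]]'
python3 - <<'E'
from h import *
st()
p=ctrl.get_image("wrist")
rect(p,118,"r17")
E
```

```text
t: 18.88
ee_pos: [502.8, -34.7, 68.1]
orientation: [-2.322, 2.112, 0.005]
ft_force: [-0.3, -0.5, -0.3]
width: 43.8
t 18.88 pos [502.8 -34.7  68.1] yaw -84.58 z [-0.     0.005 -1.   ] F [-0.3 -0.5 -0.3] w 43.8 q6 1.38
```

View pics/r17.png

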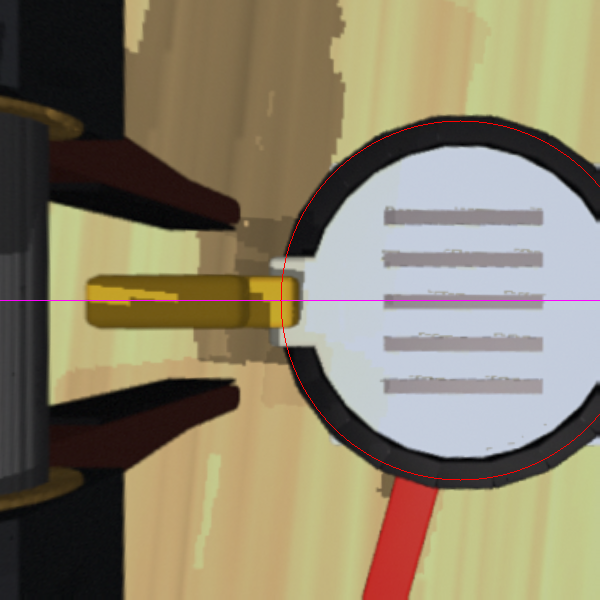

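Lever unchanged: it spans rows 276–328, centred on 302. Now I lift straight up and away.

```bash
python3 -m handwheel '[[[0,0,0],[0,0,-5],0.5],[[0,0,0],[0,0,-10],0.5],[[0,0,0],[0,0,-15],0.5],[[0,0,0],[0,0,-20],0.5],[[0,0,0],[0,0,-20],0.5],[[0,0,0],[0,0,-20],0.5],[[0,0,0],[0,0,-20],0.5],[[0,0,0],[0,0,-20],0.5],[[0,0,0],[0,0,0],0.5],[[0,0,0],[0,0,0],0.5]]'
python3 - <<'E'
from h import *
st()
p=ctrl.get_image("wrist");rect(p,64,"r18");rect(p,118,"r18b")
p=ctrl.get_image("side");overlay(p,"side",(260,370,210,310),7,"s18",[0],1.3)
E
```

```text
t: 19.77
ee_pos: [502.2, -35.3, 210.2]
orientation: [-2.321, 2.111, 0.003]
ft_force: [-0.4, 0.3, 0.3]
width: 44.1
t 19.77 pos [502.2 -35.3 210.2] yaw -84.58 z [ 0.001  0.004 -1.   ] F [-0.4  0.3  0.3] w 44.1 q6 1.38
```

View pics/r18b.png

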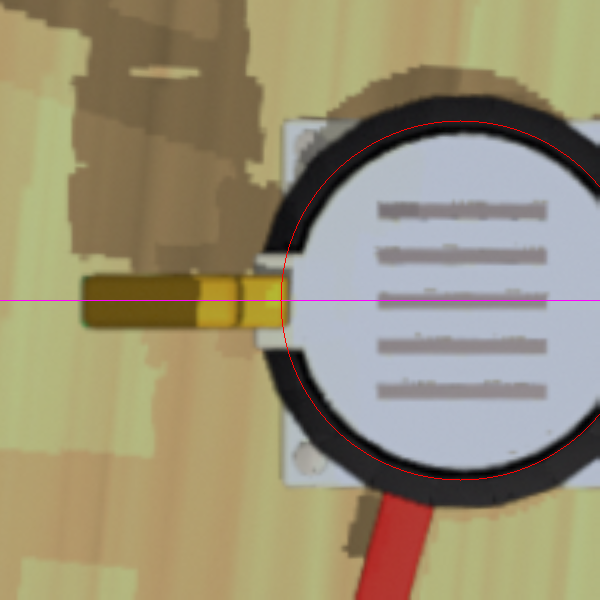

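View pics/s18.png

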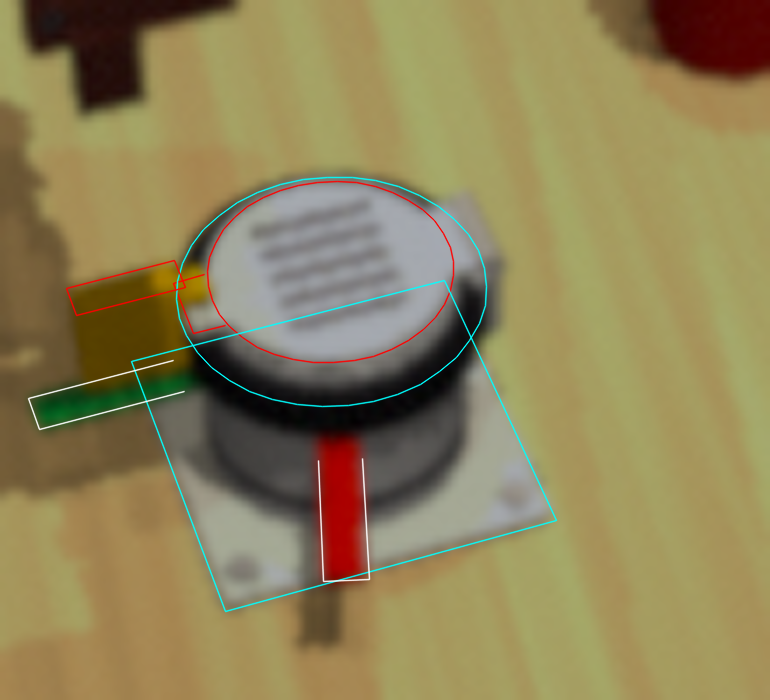

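View pics/r18.png

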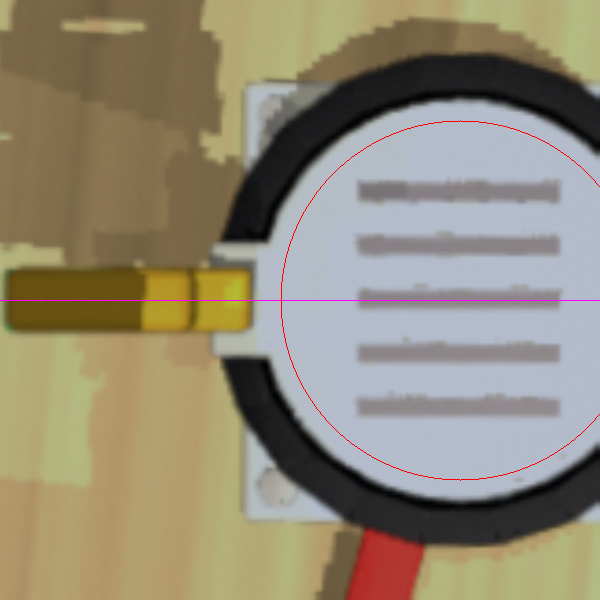

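```bash
python3 - <<'E'
from h import *
p=ctrl.get_image("top");save(p,"top_end");st();print(ctrl.close_job())
E
```

```text
t 19.92 pos [501.5 -35.2 208.6] yaw -84.58 z [-0.002  0.005 -1.   ] F [ 0.3  0.4 -0.1] w 43.7 q6 1.38
the job is handed in; nothing more can be done
None
```

View pics/top_end.png

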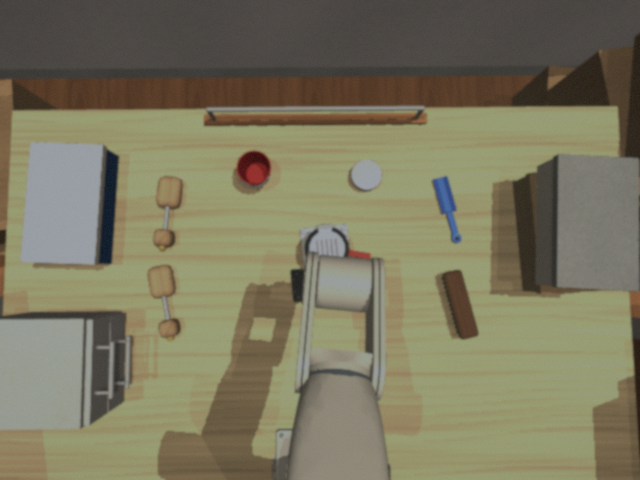

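The lid is shut and the lever stands over the green mark. I pressed the lid down with the closed fingers first, then gripped the lever and turned the collar clockwise about 72°. I let go, lifted clear and handed the job in at about 20 s of the 48 s.

**Last checks:**
- **Lid:** it matches the shut outline in the side and wrist views. The press ended on a firm stop, 17 N at the last reading taken while pressing.
- **Lever:** it is centred within about 0.5 mm (0.3°) of the mark line. It did not move when I let go, and its hook is over the lid's tongue.
- **Robot and bystanders:** the gripper was clear, with no contact force. The bucket, shoe trees, brush, tin and horn look unmoved in the last top picture.

**Disagreements:**
- **Fingertips:** they end about 23 mm behind the reported TCP, not 8 mm ahead as stated. Lid contact and both cameras showed this, and I allowed for it.
- **Canister position:** my first estimate was about 1 mm and 0.65° off. I corrected it from the slots in the lid before the final turn.
- **Lever start:** it stood about 0.04 rad past the red mark.

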